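Point out the tapered cast, then start the cure

TASK

Show the bench camera which cast is to be cured next: shut the fingers, point straight down at the middle of the top of the tapered cast from two to three centimetres above it, and stay still there for two seconds without touching it; do not point at or sweep low over any other cast. Then press the big button of the control box all the way down with the shut fingertips to start the job, let it come up again and draw clear. Do not press the small button, and do not touch any cast, and leave everything else on the bench where it stands.

Things in the scene. Friction and masses are not known exactly. Their poses are not given: they have to be found in the camera images.
- cone_cast: Stone-coloured (ivory dental stone) cast, standing loose on the bench, 0.1 to 0.23 kg: the tapered one, a truncated cone 70 mm tall, 68 mm across at the foot narrowing to a flat top 24 mm across. Origin: centre of its underside; z up.
- cone_cast_top (a point): Centre of the flat top of the tapered cast, 70 mm above the bench; z up.
- round_cast: Stone-coloured (ivory dental stone) cast, standing loose on the bench, 0.1 to 0.23 kg: a plain straight cylinder 54 mm across, 60 mm tall. Origin: centre of its underside.
- round_cast_top (a point): Centre of the cylinder cast's top face, 60 mm above the bench; z up.
- square_cast: Stone-coloured (ivory dental stone) cast, standing loose on the bench, 0.1 to 0.23 kg: a square block 52 x 52 mm, 50 mm tall. Origin: centre of its underside.
- square_cast_top (a point): Centre of the square cast's top face, 50 mm above the bench; z up.
- flat_cast: Stone-coloured (ivory dental stone) cast, standing loose on the bench, 0.1 to 0.23 kg: a low disc 68 mm across, 26 mm tall. Origin: centre of its underside.
- flat_cast_top (a point): Centre of the disc cast's top face, 26 mm above the bench; z up.
- console: White control box of the curing oven, fixed to the bench: 130 (x) x 170 (y) x 45 mm tall, with a black display strip along the top's far (+x) side and two grey round push buttons on the near (-x) side of the top, 80 mm apart. Origin: centre of its underside; x away from the robot at yaw 0, z up.
- start_button (a joint): Travel of the big (start) button, 40 mm across: 0 when up, 0.006 m when fully down; a spring pushes it back up, fully down takes about 4 N.
- start_button_top (a point): Centre of the top face of the big button, which is pressed straight down (-z); 67 mm above the bench when up. It lies 22 mm towards -x and 38 mm towards -y of the console's middle, in the console's frame.
- clear_button (a joint): Travel of the small (clear) button, 16 mm across: 0 up, 0.006 m fully down; same spring.
- clear_button_top (a point): Centre of the top face of the small button, 67 mm above the bench, 22 mm towards -x and 42 mm towards +y of the console's middle, in its frame.
- pot: Amber glass pot, solid, 42 mm across, 22 mm tall, loose, among the casts. Origin: centre of its underside.
- spatula: Mixing spatula 170 mm long lying flat on the bench between casts and console. Origin on its underside, x along its length.
- spray_can: White spray bottle with a red cap, 66 mm across, 190 mm tall, loose, upright. Origin: centre of its underside.
- phone: Black phone lying flat, 150 x 74 x 9 mm. Origin: centre of its underside, x along its length.
- jar: Amber jar with a white cap, 56 mm across, 60 mm tall, loose, upright. Origin: centre of its underside.

How it is judged:
By the outcome, as a careful person would: the job done as asked, in the order asked, and still so for the second after the job is handed in, with the robot touching nothing.
It also fails if it takes over 43 s, if anything falls off the work surface, if the arm or the gripper's body presses on something with over 40 N, if the wrist force passes 120 N, or if a joint passes its speed limit or range.

ROBOT

A 7-joint arm with a two-finger parallel gripper is mounted at the origin on the work surface. World frame = base frame: x ahead of the robot, y to its left, z up, the work surface at z = 0. Lengths are in m, angles in degrees, forces in N, time in s.
With the tool pointing down it reaches from about 0.4 to 0.85 m from the base axis. Payload 10.4 kg.
Tool frame: the origin (TCP) lies midway between the tips of the shut fingers; the grasp point (between the pads) lies 19 mm behind it; z points along the fingers, y is the line along which they close (so a half turn about z gives the same grasp; the last joint's range is limited). The gripper opens to 87 mm and grips with 3 to 60 N. Pads are 19 mm wide; open, the fingers measure 117 mm over their backs; the gripper's body (75 mm by 190 mm) begins 51 mm behind the grasp point.
Start: joints at [-68.044, 19.034, -3.707, 83.658, 1.238, 77.344, -5.071], TCP at [0.247, 0.574, 0.223] pointing down, gripper open.
Joint ranges: [-148.97, 148.97], [-28.65, 121.19], [-84.17, 76.75], [9.2, 138.47], [-72.65, 252.65], [3.7, 117.97], [-149.18, 149.18]. Speed limits (degrees/s): [127.2, 127.2, 159.86, 159.86, 180, 180, 180].

INTERFACE

Orientations are given as [roll, pitch, yaw] about the fixed x, y, z axes, in that order (R = Rz(yaw) Ry(pitch) Rx(roll)).
In Python, from bench import read_state, camera, finish_job, boxes_of, silhouettes, spot_point gives the robot as it stands.
- The arm moves only by the tool servo_tool, never from a script. Its argument "plan" is a list of rows, each an object of numbers: "ax", "ay", "az": the turn, a rotation vector about the tool's x, y, z in rad; "tx", "ty", "tz": the shift along the tool's x, y, z in units of 25 mm (1.0 is 25 mm); "grip": the finger opening in mm, from 0 to 87. A call has 1 to 5 rows; each row shifts and turns the commanded pose from where the row before left it, along the tool's axes as they then stand; what a row does not reach is not made up. A row lasts 1/8 s, in which the tool goes at most 62.5 mm and 10.7 degrees, less where a joint would pass 70% of its speed; a pose out of reach is approached as far as the arm can. A call is refused whole if a number of a shift passes 1 or a number of a turn 0.188, either way. A call with a gripper value outside its range is refused whole. The fingers move at their own pace and stop on an object; the grip force is fixed at half the most. Time passes only in rows, so rows that do not move let the fingers close. It gives the time, the measured TCP pose, the force, the opening and the grip force at its end, in the units of the state.
- read_state(): the state, without advancing time (a new reading comes with each control period).
- camera(name): name is "scene" or "top" or "wrist"; returns a dict with "pixels" (384x512x3 uint8, red, green, blue), "z_map" (384x512 float32, m along the optical axis (not along the pixel's ray), 0 where there is no reading), "vfov" (degrees; the focal length in pixels is half the picture's height over the tangent of half this angle, whatever the lens; pixels are square), "cx", "cy" (the principal point, pixels), "pose" (4x4, takes a point from camera to world coordinates); the wrist camera has in their place "T_tool_cam" (4x4, takes a point from camera to tool coordinates, whose origin is the TCP and whose axes are the flange's). Camera axes: x right, y down, z forward; pixel columns grow to the right and rows downward; lengths in m; the calibration is good to about 2 mm. A picture is of the moment at which its call begins: read the wrist's pose just before it.
- finish_job(): hands the job in; it is judged then, once.
Trained networks look in a picture, given as the dict that the camera call returned (one of the last four; its "shot" number tells which), for a name from the list of things; names that differ only in an ending like _2 or _b are one class to them, and where a whole thing is asked for, a point or a joint stands for the part that bears it (a point fixed in the world has none). Each returns a list of dicts, best first, with "score" (0 to 1); they miss things now and then, are a little off and sometimes report something else, mostly with a low value. They report only what shows in the picture. A call takes as long as a camera call.
- boxes_of(picture, label): "rect" ([left, top, width, height] in pixels, round what is visible of it).
- silhouettes(picture, label): "mask" (384x512 bool, what is visible of it) and "rect" ([left, top, width, height] in pixels, round what is visible of it).
- spot_point(picture, label): "uv" ([column, row] in pixels: a listed point, or the origin of a listed thing).
The state is a dict: "time_s": time; "q": joint angles; "joint_vel": joint speeds; "joint_torque": joint torques, N m; "ee_pos": TCP position; "tool_rot": TCP orientation; "ft_force": force on the tool from outside, world axes, zero at the start; "ft_torque": the same for the moment, N m; "opening": opening from 0.0 (shut) to 1.0 (fully open); "finger_force": force on a finger pad.
Only numpy, scipy, OpenCV 4.12 (cv2) and the standard library are available. Lean on these libraries where they do the work, as an engineer would, in place of code of your own. Each camera call takes 0.05 s, during which the arm holds its last target. There are 200 camera calls.

## Working session

There is one attempt and no reset: what is moved stays moved. The work goes in short steps, Python scripts to look and compute and a tool call to move; the robot and the scene stay as the last step left them, time stands still between calls to the robot, and variables do not carry over. Pictures are saved under pics/ and viewed, at most 10 in all, crops included, and the job is handed in when it is done.

Besides the shell and the picture viewer there is one more tool, called after "Emit:" as name(argument=value, ...) on one line, values as JSON. servo_tool: Moves the arm, as the interface text tells. Its arguments: {"type":"object","properties":{"plan":{"type":"array","items":{"type":"object","properties":{"ax":{"type":"number"},"ay":{"type":"number"},"az":{"type":"number"},"tx":{"type":"number"},"ty":{"type":"number"},"tz":{"type":"number"},"grip":{"type":"number"}}}}},"required":["plan"]}

```bash
mkdir -p pics; cat > h.py <<'E'
import numpy as np, cv2
from bench import *
def world(p,u,v,z=None):
    f=192/np.tan(np.radians(p["vfov"])/2)
    r=np.array([(u-p["cx"])/f,(v-p["cy"])/f,1.])
    T=p["pose"]
    if z is None:
        d=p["z_map"][int(round(v)),int(round(u))]
    else:
        d=(z-T[2,3])/(T[:3,:3]@r)[2]
    return T[:3,:3]@(r*d)+T[:3,3]
E
python3 - <<'E'
from h import *
s=read_state();print(s["time_s"],s["ee_pos"],s["tool_rot"],s["opening"])
Z=dict(cone_cast_top=.07,round_cast_top=.06,square_cast_top=.05,flat_cast_top=.026,start_button_top=.067,clear_button_top=.067,spray_can=0,jar=0,pot=0,phone=0,console=0)
for c in("top","scene"):
    p=camera(c);cv2.imwrite(f"pics/{c}1.png",p["pixels"][:,:,::-1])
    print(c,p["pose"][:3,3])
    for n,z in Z.items():
        for r in spot_point(p,n)[:2]:
            u,v=r["uv"]
            try: print(n,round(r["score"],2),np.round(r["uv"],1),world(p,u,v,z).round(3),world(p,u,v).round(3))
            except Exception as e: print(n,e)
E
```

```text
0.0 [0.24657307 0.57386922 0.22175211] [-1.79918358e+02  5.47198997e-03  1.56752230e+02] 1.0029842646349567
top [ 0.40794126 -0.0926861   0.96626062]
cone_cast_top 0.66 [326.5 248.7] [ 0.44  -0.262  0.07 ] [ 0.44  -0.263  0.069]
cone_cast_top 0.45 [323.9 251.1] [ 0.435 -0.255  0.07 ] [ 0.435 -0.256  0.065]
round_cast_top 0.75 [323.9 191.9] [ 0.589 -0.272  0.06 ] [ 0.59  -0.273  0.058]
square_cast_top 0.86 [258.5 240.4] [ 0.474 -0.091  0.05 ] [ 0.474 -0.091  0.049]
square_cast_top 0.21 [317.6 194.3] [ 0.586 -0.257  0.05 ] [ 0.585 -0.256  0.056]
flat_cast_top 0.64 [240.6 173.6] [ 0.663 -0.053  0.026] [ 0.663 -0.053  0.025]
start_button_top 0.62 [120.3 227.8] [0.527 0.262 0.067] [0.527 0.262 0.068]
clear_button_top 0.54 [ 96.1 241.6] [0.496 0.323 0.067] [0.496 0.323 0.067]
clear_button_top 0.16 [325.9 249.7] [ 0.438 -0.261  0.067] [ 0.438 -0.261  0.069]
spray_can 0.79 [407.5 188.8] [ 0.595 -0.521  0.   ] [ 0.583 -0.492  0.066]
jar 0.93 [185.8 139.1] [ 0.784  0.102 -0.   ] [0.77  0.095 0.034]
pot 0.56 [285.7 216.7] [ 0.538 -0.171  0.   ] [ 0.535 -0.169  0.022]
phone 0.85 [205.4 288.2] [0
[... 556 characters left out ...]
91 [287.6 219.4] [ 0.667 -0.058  0.026] [ 0.666 -0.057  0.025]
start_button_top 0.52 [202.8 237.7] [ 0.653 -0.286  0.067] [ 0.615 -0.275  0.024]
start_button_top 0.41 [349.7 145.5] [0.522 0.267 0.067] [0.524 0.265 0.069]
clear_button_top 0.48 [359.5 136. ] [0.494 0.333 0.067] [0.497 0.33  0.069]
spray_can 0.62 [100.6 277.3] [ 0.59  -0.523  0.   ] [ 0.629 -0.517  0.043]
jar 0.9 [368.9 232. ] [ 0.789  0.117 -0.   ] [0.809 0.089 0.033]
pot 0.68 [230.9 208.4] [ 0.531 -0.158 -0.   ] [ 0.552 -0.167  0.022]
pot 0.15 [265.8 154.4] [0.35  0.062 0.   ] [0.362 0.055 0.01 ]
phone 0.59 [265.7 159.5] [0.375 0.047 0.   ] [0.392 0.037 0.014]
console 0.61 [353.4 159.5] [0.519 0.3   0.   ] [0.568 0.246 0.049]
```

View pics/top1.png

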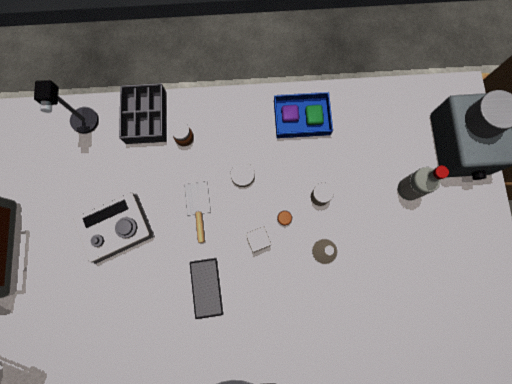

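View pics/scene1.png

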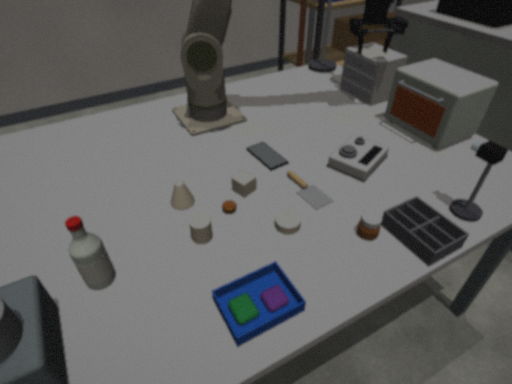

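Top view: cone at about (326,250), with big button (125,227) and small button (97,241). The networks agree across both views. Next I refine with depth.

```bash
cat >> h.py <<'E'
def cloud(p):
    f=192/np.tan(np.radians(p["vfov"])/2);v,u=np.mgrid[:384,:512];d=p["z_map"]
    P=np.stack([(u-p["cx"])/f*d,(v-p["cy"])/f*d,d],-1)
    W=P@p["pose"][:3,:3].T+p["pose"][:3,3];W[d==0]=np.nan;return W
def tooldelta(dst):
    from scipy.spatial.transform import Rotation as R
    s=read_state();Rm=R.from_euler('xyz',s["tool_rot"],degrees=True).as_matrix()
    return Rm.T@(np.array(dst)-s["ee_pos"])/.025
E
python3 - <<'E'
from h import *
for c in("top","scene"):
    W=cloud(camera(c))
    for n,x,y,lo,hi,r in(("cone",.438,-.262,.062,.08,.03),("start",.525,.262,.059,.08,.035),("clear",.495,.326,.059,.08,.02)):
        m=(np.hypot(W[...,0]-x,W[...,1]-y)<r)&(W[...,2]>lo)&(W[...,2]<hi);q=W[m]
        print(c,n,len(q),q.mean(0).round(4),((q.min(0)+q.max(0))/2).round(4),np.ptp(q,axis=0).round(3))
print(tooldelta([.438,-.262,.25]))
E
```

```text
top cone 99 [ 0.4377 -0.2676  0.0683] [ 0.4383 -0.2682  0.0683] [0.028 0.029 0.012]
top start 199 [0.5298 0.2527 0.0656] [0.5305 0.2529 0.065 ] [0.05  0.047 0.012]
top clear 39 [0.5005 0.3268 0.0646] [0.4992 0.3268 0.0644] [0.017 0.021 0.011]
scene cone 77 [ 0.4416 -0.2685  0.0693] [ 0.4408 -0.2675  0.0679] [0.027 0.027 0.012]
scene start 114 [0.5339 0.2512 0.0661] [0.5338 0.2529 0.0657] [0.046 0.05  0.013]
scene clear 30 [0.5025 0.3262 0.0645] [0.501  0.3253 0.065 ] [0.027 0.023 0.012]
[-20.23518694 -27.7130653   -1.10065652]
```

Emit:
servo_tool(plan=[{"tx": -1,"ty": -0.8,"tz": -0.5,"grip": 0},{"tx": -1,"ty": -0.8,"tz": -0.5,"grip": 0},{"tx": -1,"ty": -0.8,"grip": 0},{"tx": -1,"ty": -0.8,"grip": 0},{"tx": -1,"ty": -0.8,"grip": 0}])

```text
invalid input
```

Emit:
servo_tool(plan=[{"tx": -1,"ty": -0.8,"grip": 0},{"tx": -1,"ty": -0.8,"grip": 0},{"tx": -1,"ty": -0.8,"grip": 0},{"tx": -1,"ty": -0.8,"grip": 0},{"tx": -1,"ty": -0.8,"grip": 0}])

```text
invalid input
```

Emit:
servo_tool(plan=[{"tx": -0.7,"ty": -1,"grip": 0},{"tx": -0.7,"ty": -1,"grip": 0},{"tx": -0.7,"ty": -1,"grip": 0},{"tx": -0.7,"ty": -1,"grip": 0},{"tx": -0.7,"ty": -1,"grip": 0}])

```text
invalid input
```

Emit:
servo_tool(plan=[{"tx": -0.6,"ty": -1,"grip": 0},{"tx": -0.6,"ty": -1,"grip": 0},{"tx": -0.6,"ty": -1,"grip": 0},{"tx": -0.6,"ty": -1,"grip": 0},{"tx": -0.6,"ty": -1,"grip": 0}])

```text
invalid input
```

Emit:
servo_tool(plan=[{"tx": -0.6,"ty": -1,"grip": 0},{"tx": -0.6,"ty": -1,"grip": 0},{"tx": -0.6,"ty": -1,"grip": 0},{"tx": -0.6,"ty": -1,"grip": 0},{"tx": -0.6,"ty": -1,"grip": 0}])

```text
invalid input
```

```bash
python3 -c "
from h import *
print(tooldelta([.439,-.268,.25]));s=read_state();print(s['time_s'],s['ee_pos'],s['tool_rot'],s['q'],s['opening'])"
```

```text
[-20.36668164 -27.91778253  -1.10067485]
1.3 [0.24670931 0.57426217 0.22254825] [ 1.79996456e+02 -2.47033239e-03  1.56748735e+02] [-68.04393252  19.03453154  -3.7065195   83.65969116   1.23596279
  77.34184711  -5.0703749 ] 1.0041605580909874
```

Emit:
servo_tool(plan=[{"ax": 0,"ay": 0,"az": 0,"tx": -1,"ty": -0.8,"tz": -0.5,"grip": 0},{"ax": 0,"ay": 0,"az": 0,"tx": -1,"ty": -0.8,"tz": -0.5,"grip": 0},{"ax": 0,"ay": 0,"az": 0,"tx": -1,"ty": -0.8,"tz": 0,"grip": 0},{"ax": 0,"ay": 0,"az": 0,"tx": -1,"ty": -0.8,"tz": 0,"grip": 0},{"ax": 0,"ay": 0,"az": 0,"tx": -1,"ty": -0.8,"tz": 0,"grip": 0}])

```text
time_s: 1.92
ee_pos: [0.3225, 0.4321, 0.2477]
tool_rot: [180.0, -0.0, 156.7]
ft_force: [0.1, 0.3, -0.5]
opening: 0.512
finger_force: 0.0
```

Emit:
servo_tool(plan=[{"ax": 0,"ay": 0,"az": 0,"tx": -0.9,"ty": -0.9,"tz": 0,"grip": 0},{"ax": 0,"ay": 0,"az": 0,"tx": -0.9,"ty": -0.9,"tz": 0,"grip": 0},{"ax": 0,"ay": 0,"az": 0,"tx": -0.9,"ty": -0.9,"tz": 0,"grip": 0},{"ax": 0,"ay": 0,"az": 0,"tx": -0.9,"ty": -0.9,"tz": 0,"grip": 0},{"ax": 0,"ay": 0,"az": 0,"tx": -0.9,"ty": -0.9,"tz": 0,"grip": 0}])

```text
time_s: 2.55
ee_pos: [0.3814, 0.2842, 0.2477]
tool_rot: [180.0, 0.0, 156.7]
ft_force: [1.1, 0.3, -0.1]
opening: 0.02
finger_force: 0.0
```

Emit:
servo_tool(plan=[{"ax": 0,"ay": 0,"az": 0,"tx": -0.7,"ty": -1,"tz": 0,"grip": 0},{"ax": 0,"ay": 0,"az": 0,"tx": -0.7,"ty": -1,"tz": 0,"grip": 0},{"ax": 0,"ay": 0,"az": 0,"tx": -0.7,"ty": -1,"tz": 0,"grip": 0},{"ax": 0,"ay": 0,"az": 0,"tx": -0.7,"ty": -1,"tz": 0,"grip": 0},{"ax": 0,"ay": 0,"az": 0,"tx": -0.7,"ty": -1,"tz": 0,"grip": 0}])

```text
time_s: 3.18
ee_pos: [0.4122, 0.1349, 0.2477]
tool_rot: [180.0, 0.0, 156.7]
ft_force: [0.4, 0.0, 0.8]
opening: 0.007
finger_force: 0.0
```

Emit:
servo_tool(plan=[{"ax": 0,"ay": 0,"az": 0,"tx": -0.6,"ty": -1,"tz": 0,"grip": 0},{"ax": 0,"ay": 0,"az": 0,"tx": -0.6,"ty": -1,"tz": 0,"grip": 0},{"ax": 0,"ay": 0,"az": 0,"tx": -0.6,"ty": -1,"tz": 0,"grip": 0},{"ax": 0,"ay": 0,"az": 0,"tx": -0.6,"ty": -1,"tz": 0,"grip": 0},{"ax": 0,"ay": 0,"az": 0,"tx": -0.6,"ty": -1,"tz": 0,"grip": 0}])

```text
time_s: 3.8
ee_pos: [0.4317, -0.0095, 0.2477]
tool_rot: [180.0, 0.0, 156.7]
ft_force: [0.7, 0.2, 0.4]
opening: 0.004
finger_force: 0.0
```

Emit:
servo_tool(plan=[{"ax": 0,"ay": 0,"az": 0,"tx": -0.6,"ty": -1,"tz": 0,"grip": 0},{"ax": 0,"ay": 0,"az": 0,"tx": -0.6,"ty": -1,"tz": 0,"grip": 0},{"ax": 0,"ay": 0,"az": 0,"tx": -0.6,"ty": -1,"tz": 0,"grip": 0},{"ax": 0,"ay": 0,"az": 0,"tx": -0.6,"ty": -1,"tz": 0,"grip": 0},{"ax": 0,"ay": 0,"az": 0,"tx": -0.6,"ty": -1,"tz": 0,"grip": 0}])

```text
time_s: 4.42
ee_pos: [0.4513, -0.154, 0.2477]
tool_rot: [180.0, 0.0, 156.8]
ft_force: [-0.3, -0.3, -0.1]
opening: 0.004
finger_force: 0.0
```

```bash
python3 -c "
from h import *
print(tooldelta([.439,-.268,.25]));s=read_state();print(s['time_s'],s['ee_pos'],s['tool_rot'],s['q'],s['opening'])"
```

```text
[-1.34834293 -4.384149   -0.09271957]
4.425 [ 0.45129453 -0.15398992  0.24772747] [1.79968029e+02 2.66768340e-02 1.56750602e+02] [-26.89165279  -3.06637709  39.49323411 104.8374685    1.96982799
  77.50476216  78.88664352] 0.0038963189772946755
```

Emit:
servo_tool(plan=[{"ax": 0,"ay": 0,"az": 0,"tx": -0.3,"ty": -0.9,"tz": 0,"grip": 0},{"ax": 0,"ay": 0,"az": 0,"tx": -0.3,"ty": -0.9,"tz": 0,"grip": 0},{"ax": 0,"ay": 0,"az": 0,"tx": -0.3,"ty": -0.9,"tz": 0,"grip": 0},{"ax": 0,"ay": 0,"az": 0,"tx": -0.3,"ty": -0.9,"tz": 0,"grip": 0},{"ax": 0,"ay": 0,"az": 0,"tx": -0.15,"ty": -0.8,"tz": 0,"grip": 0}])

```text
time_s: 5.05
ee_pos: [0.4387, -0.2683, 0.2476]
tool_rot: [180.0, 0.0, 156.7]
ft_force: [0.7, 0.8, 0.3]
opening: 0.002
finger_force: 0.0
```

Emit:
servo_tool(plan=[{"ax": 0,"ay": 0,"az": 0,"tx": 0,"ty": 0,"tz": 0.5,"grip": 0},{"ax": 0,"ay": 0,"az": 0,"tx": 0,"ty": 0,"tz": 1,"grip": 0},{"ax": 0,"ay": 0,"az": 0,"tx": 0,"ty": 0,"tz": 0.5,"grip": 0},{"ax": 0,"ay": 0,"az": 0,"tx": 0,"ty": 0,"tz": 0,"grip": 0}])

```text
time_s: 5.55
ee_pos: [0.4386, -0.2665, 0.1967]
tool_rot: [-180.0, -0.1, 156.8]
ft_force: [-0.1, 1.2, 0.0]
opening: 0.0
finger_force: 0.0
```

```bash
python3 - <<'E'
from h import *
from scipy.spatial.transform import Rotation as R
s=read_state();p=camera("wrist")
M=np.eye(4);M[:3,:3]=R.from_euler('xyz',s["tool_rot"],degrees=True).as_matrix();M[:3,3]=s["ee_pos"]
p["pose"]=M@p["T_tool_cam"]
cv2.imwrite("pics/w1.png",p["pixels"][:,:,::-1])
W=cloud(p);m=(np.hypot(W[...,0]-.439,W[...,1]+.268)<.03)&(W[...,2]>.064)&(W[...,2]<.08);q=W[m]
if len(q):print(len(q),q.mean(0),(q.min(0)+q.max(0))/2,np.ptp(q,axis=0))
for r in spot_point(p,"cone_cast_top"):print(r["score"],r["uv"],world(p,*r["uv"],.07))
s=read_state();print(s['time_s'],s['ee_pos'],s['q'],s["opening"]);print(tooldelta([.439,-.268,.095]))
E
```

```text
523 [ 0.4344246  -0.26659136  0.06729562] [ 0.43505361 -0.26692354  0.0667298 ] [0.02585362 0.02554504 0.00537824]
0.8 [259.1, 178.3] [ 0.43567328 -0.26548565  0.07      ]
5.65 [ 0.43914308 -0.26722619  0.1979766 ] [-18.30727127   6.35570885  48.21304028 104.39998106  -5.0100996
  71.39605061  98.0992958 ] 0.004082293603049481
[-0.00502818 -0.03142345  4.1190613 ]
```

View pics/w1.png

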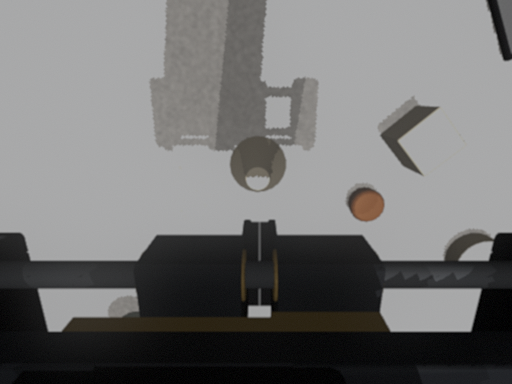

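The wrist view shows the cone top at (258,180), under the fingertips, with the same position to about 3 mm. Descending now, then holding.

Emit:
servo_tool(plan=[{"ax": 0,"ay": 0,"az": 0,"tx": 0,"ty": 0,"tz": 0.9,"grip": 0},{"ax": 0,"ay": 0,"az": 0,"tx": 0,"ty": 0,"tz": 1,"grip": 0},{"ax": 0,"ay": 0,"az": 0,"tx": 0.03,"ty": 0,"tz": 1,"grip": 0},{"ax": 0,"ay": 0,"az": 0,"tx": 0,"ty": 0,"tz": 0.8,"grip": 0},{"ax": 0,"ay": 0,"az": 0,"tx": 0,"ty": 0,"tz": 0.4,"grip": 0}])

```text
time_s: 6.28
ee_pos: [0.4383, -0.267, 0.0948]
tool_rot: [180.0, -0.0, 156.8]
ft_force: [-0.2, -0.7, 0.1]
opening: 0.002
finger_force: 0.0
```

Emit:
servo_tool(plan=[{"ax": 0,"ay": 0,"az": 0,"tx": 0,"ty": 0,"tz": 0,"grip": 0},{"ax": 0,"ay": 0,"az": 0,"tx": 0,"ty": 0,"tz": 0,"grip": 0},{"ax": 0,"ay": 0,"az": 0,"tx": 0,"ty": 0,"tz": 0,"grip": 0},{"ax": 0,"ay": 0,"az": 0,"tx": 0,"ty": 0,"tz": 0,"grip": 0}])

```text
time_s: 6.78
ee_pos: [0.4384, -0.2672, 0.0954]
tool_rot: [180.0, 0.0, 156.8]
ft_force: [0.5, 0.2, -0.1]
opening: 0.006
finger_force: 0.0
```

Emit:
servo_tool(plan=[{"ax": 0,"ay": 0,"az": 0,"tx": 0,"ty": 0,"tz": 0,"grip": 0},{"ax": 0,"ay": 0,"az": 0,"tx": 0,"ty": 0,"tz": 0,"grip": 0},{"ax": 0,"ay": 0,"az": 0,"tx": 0,"ty": 0,"tz": 0,"grip": 0},{"ax": 0,"ay": 0,"az": 0,"tx": 0,"ty": 0,"tz": 0,"grip": 0},{"ax": 0,"ay": 0,"az": 0,"tx": 0,"ty": 0,"tz": 0,"grip": 0}])

```text
time_s: 7.4
ee_pos: [0.4381, -0.2671, 0.095]
tool_rot: [180.0, -0.0, 156.7]
ft_force: [0.1, 0.1, 0.3]
opening: 0.004
finger_force: 0.0
```

Emit:
servo_tool(plan=[{"ax": 0,"ay": 0,"az": 0,"tx": 0,"ty": 0,"tz": 0,"grip": 0},{"ax": 0,"ay": 0,"az": 0,"tx": 0,"ty": 0,"tz": 0,"grip": 0},{"ax": 0,"ay": 0,"az": 0,"tx": 0,"ty": 0,"tz": 0,"grip": 0},{"ax": 0,"ay": 0,"az": 0,"tx": 0,"ty": 0,"tz": 0,"grip": 0},{"ax": 0,"ay": 0,"az": 0,"tx": 0,"ty": 0,"tz": 0,"grip": 0}])

```text
time_s: 8.02
ee_pos: [0.4381, -0.2671, 0.095]
tool_rot: [180.0, -0.0, 156.7]
ft_force: [-0.8, -0.7, -0.3]
opening: 0.005
finger_force: 0.0
```

Emit:
servo_tool(plan=[{"ax": 0,"ay": 0,"az": 0,"tx": 0,"ty": 0,"tz": 0,"grip": 0},{"ax": 0,"ay": 0,"az": 0,"tx": 0,"ty": 0,"tz": 0,"grip": 0},{"ax": 0,"ay": 0,"az": 0,"tx": 0,"ty": 0,"tz": 0,"grip": 0},{"ax": 0,"ay": 0,"az": 0,"tx": 0,"ty": 0,"tz": 0,"grip": 0},{"ax": 0,"ay": 0,"az": 0,"tx": 0,"ty": 0,"tz": 0,"grip": 0}])

```text
time_s: 8.65
ee_pos: [0.4381, -0.2671, 0.095]
tool_rot: [180.0, 0.0, 156.8]
ft_force: [-0.9, -0.4, 0.5]
opening: 0.005
finger_force: 0.0
```

Emit:
servo_tool(plan=[{"ax": 0,"ay": 0,"az": 0,"tx": 0,"ty": 0,"tz": 0,"grip": 0},{"ax": 0,"ay": 0,"az": 0,"tx": 0,"ty": 0,"tz": 0,"grip": 0},{"ax": 0,"ay": 0,"az": 0,"tx": 0,"ty": 0,"tz": 0,"grip": 0},{"ax": 0,"ay": 0,"az": 0,"tx": 0,"ty": 0,"tz": 0,"grip": 0},{"ax": 0,"ay": 0,"az": 0,"tx": 0,"ty": 0,"tz": 0,"grip": 0}])

```text
time_s: 9.28
ee_pos: [0.4381, -0.2671, 0.095]
tool_rot: [180.0, -0.0, 156.7]
ft_force: [0.3, -0.4, -0.9]
opening: 0.008
finger_force: 0.0
```

Emit:
servo_tool(plan=[{"ax": 0,"ay": 0,"az": 0,"tx": 0,"ty": 0,"tz": -0.7,"grip": 0},{"ax": 0,"ay": 0,"az": 0,"tx": 0,"ty": 0,"tz": -1,"grip": 0},{"ax": 0,"ay": 0,"az": 0,"tx": 0,"ty": 0,"tz": -1,"grip": 0},{"ax": 0,"ay": 0,"az": 0,"tx": 0,"ty": 0,"tz": -1,"grip": 0},{"ax": 0,"ay": 0,"az": 0,"tx": 0,"ty": 0,"tz": -1,"grip": 0}])

```text
time_s: 9.9
ee_pos: [0.4381, -0.2674, 0.2146]
tool_rot: [180.0, 0.1, 156.7]
ft_force: [-0.2, -0.5, 0.2]
opening: 0.005
finger_force: 0.0
```

Emit:
servo_tool(plan=[{"ax": 0,"ay": 0,"az": 0,"tx": 0,"ty": 0.6,"tz": -1,"grip": 0},{"ax": 0,"ay": 0,"az": 0,"tx": 0.2,"ty": 1,"tz": -1,"grip": 0},{"ax": 0,"ay": 0,"az": 0,"tx": 0.2,"ty": 1,"tz": -0.3,"grip": 0},{"ax": 0,"ay": 0,"az": 0,"tx": 0.2,"ty": 1,"tz": 0,"grip": 0},{"ax": 0,"ay": 0,"az": 0,"tx": 0.2,"ty": 1,"tz": 0,"grip": 0}])

```text
time_s: 10.52
ee_pos: [0.4652, -0.1532, 0.2714]
tool_rot: [180.0, 0.1, 156.7]
ft_force: [1.3, 0.4, 0.0]
opening: 0.009
finger_force: 0.0
```

Emit:
servo_tool(plan=[{"ax": 0,"ay": 0,"az": 0,"tx": 0.3,"ty": 1,"tz": 0,"grip": 0},{"ax": 0,"ay": 0,"az": 0,"tx": 0.3,"ty": 1,"tz": 0,"grip": 0},{"ax": 0,"ay": 0,"az": 0,"tx": 0.3,"ty": 1,"tz": 0,"grip": 0},{"ax": 0,"ay": 0,"az": 0,"tx": 0.3,"ty": 1,"tz": 0,"grip": 0},{"ax": 0,"ay": 0,"az": 0,"tx": 0.3,"ty": 1,"tz": 0,"grip": 0}])

```text
time_s: 11.15
ee_pos: [0.4801, -0.0236, 0.2713]
tool_rot: [180.0, 0.1, 156.7]
ft_force: [-1.0, 0.6, -0.2]
opening: 0.005
finger_force: 0.0
```

Emit:
servo_tool(plan=[{"ax": 0,"ay": 0,"az": 0,"tx": 0.3,"ty": 1,"tz": 0,"grip": 0},{"ax": 0,"ay": 0,"az": 0,"tx": 0.3,"ty": 1,"tz": 0,"grip": 0},{"ax": 0,"ay": 0,"az": 0,"tx": 0.3,"ty": 1,"tz": 0,"grip": 0},{"ax": 0,"ay": 0,"az": 0,"tx": 0.3,"ty": 1,"tz": 0,"grip": 0},{"ax": 0,"ay": 0,"az": 0,"tx": 0.3,"ty": 1,"tz": 0,"grip": 0}])

```text
time_s: 11.78
ee_pos: [0.4951, 0.1062, 0.2714]
tool_rot: [180.0, 0.1, 156.7]
ft_force: [0.0, 0.1, -0.1]
opening: 0.003
finger_force: 0.0
```

```bash
python3 - <<'E'
from h import *
from scipy.spatial.transform import Rotation as R
s=read_state();p=camera("wrist")
M=np.eye(4);M[:3,:3]=R.from_euler('xyz',s["tool_rot"],degrees=True).as_matrix();M[:3,3]=s["ee_pos"]
p["pose"]=M@p["T_tool_cam"]
cv2.imwrite("pics/w2.png",p["pixels"][:,:,::-1])
W=cloud(p);m=(np.hypot(W[...,0]-.531,W[...,1]-.252)<.035)&(W[...,2]>.06)&(W[...,2]<.08);q=W[m]
if len(q):print(len(q),q.mean(0),(q.min(0)+q.max(0))/2,np.ptp(q,axis=0))
for r in spot_point(p,"start_button_top"):print(r["score"],r["uv"],world(p,*r["uv"],.067))
s=read_state();print(s['time_s'],s['ee_pos'],s['q'],s["opening"]);print(tooldelta([.531,.252,.067]))
E
```

```text
829 [0.52672203 0.25554516 0.06438179] [0.52730904 0.25593639 0.06376504] [0.03831983 0.03849186 0.00729812]
0.7 [379.9, 140.4] [0.52629675 0.25200195 0.067     ]
11.875 [0.49480878 0.108422   0.27099497] [-42.49956172   1.77668889  25.78948235  98.27460225  -0.79125564
  80.07459576  50.36261459] 0.008036757865212383
[0.92186646 5.84593329 8.16312815]
```

View pics/w2.png

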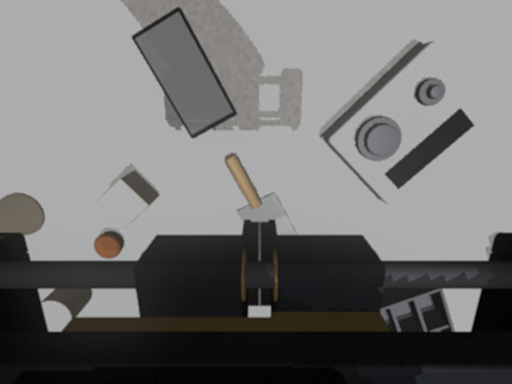

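Wrist view: big button at (380,138), small one at (431,91); the three views agree within 4 mm. Moving above the big button.

Emit:
servo_tool(plan=[{"ax": 0,"ay": 0,"az": 0,"tx": 0.2,"ty": 1,"tz": 0,"grip": 0},{"ax": 0,"ay": 0,"az": 0,"tx": 0.2,"ty": 1,"tz": 0,"grip": 0},{"ax": 0,"ay": 0,"az": 0,"tx": 0.2,"ty": 1,"tz": 0,"grip": 0},{"ax": 0,"ay": 0,"az": 0,"tx": 0.2,"ty": 1,"tz": 0,"grip": 0},{"ax": 0,"ay": 0,"az": 0,"tx": 0.2,"ty": 1,"tz": 0.5,"grip": 0}])

```text
time_s: 12.5
ee_pos: [0.522, 0.2326, 0.258]
tool_rot: [179.9, 0.0, 156.8]
ft_force: [0.4, 0.6, -0.3]
opening: 0.007
finger_force: 0.0
```

Emit:
servo_tool(plan=[{"ax": 0,"ay": 0,"az": 0,"tx": 0,"ty": 0.8,"tz": 1,"grip": 0},{"ax": 0,"ay": 0,"az": 0,"tx": 0,"ty": 0,"tz": 1,"grip": 0},{"ax": 0,"ay": 0,"az": 0,"tx": 0,"ty": 0,"tz": 1,"grip": 0},{"ax": 0,"ay": 0,"az": 0,"tx": 0,"ty": 0,"tz": 1,"grip": 0},{"ax": 0,"ay": 0,"az": 0,"tx": 0,"ty": 0,"tz": 1,"grip": 0}])

```text
time_s: 13.12
ee_pos: [0.5292, 0.2499, 0.1314]
tool_rot: [-180.0, -0.0, 156.8]
ft_force: [-0.0, 0.4, 0.0]
opening: 0.008
finger_force: 0.0
```

Emit:
servo_tool(plan=[{"ax": 0,"ay": 0,"az": 0,"tx": 0,"ty": 0,"tz": 0.8,"grip": 0},{"ax": 0,"ay": 0,"az": 0,"tx": 0,"ty": 0,"tz": 0.7,"grip": 0},{"ax": 0,"ay": 0,"az": 0,"tx": 0,"ty": 0,"tz": 0.4,"grip": 0},{"ax": 0,"ay": 0,"az": 0,"tx": 0,"ty": 0,"tz": 0,"grip": 0}])

```text
time_s: 13.62
ee_pos: [0.529, 0.2489, 0.0846]
tool_rot: [-180.0, -0.0, 156.8]
ft_force: [-0.3, -0.1, 1.5]
opening: 0.004
finger_force: 0.0
```

```bash
python3 -c "
from h import *
print(tooldelta([.529,.254,.067]));s=read_state();print(s['time_s'],s['ee_pos'],s['q'])"
```

```text
[0.07973901 0.18751004 0.70193171]
13.625 [0.52899437 0.24891475 0.08455083] [-46.33898276  21.15123076  20.21627069 100.04354119  -8.24555742
  60.31031204  43.48103899]
```

Emit:
servo_tool(plan=[{"ax": 0,"ay": 0,"az": 0,"tx": 0.08,"ty": 0.18,"tz": 0.2,"grip": 0},{"ax": 0,"ay": 0,"az": 0,"tx": 0,"ty": 0,"tz": 0.2,"grip": 0},{"ax": 0,"ay": 0,"az": 0,"tx": 0,"ty": 0,"tz": 0.2,"grip": 0},{"ax": 0,"ay": 0,"az": 0,"tx": 0,"ty": 0,"tz": 0.1,"grip": 0},{"ax": 0,"ay": 0,"az": 0,"tx": 0,"ty": 0,"tz": 0.1,"grip": 0}])

```text
time_s: 14.25
ee_pos: [0.5291, 0.2536, 0.065]
tool_rot: [-180.0, -0.0, 156.7]
ft_force: [-1.6, -0.1, 2.0]
opening: 0.009
finger_force: 1.1
```

Emit:
servo_tool(plan=[{"ax": 0,"ay": 0,"az": 0,"tx": 0,"ty": 0,"tz": 0.06,"grip": 0},{"ax": 0,"ay": 0,"az": 0,"tx": 0,"ty": 0,"tz": 0,"grip": 0}])

```text
time_s: 14.5
ee_pos: [0.5291, 0.2536, 0.0636]
tool_rot: [-180.0, -0.0, 156.7]
ft_force: [-1.8, -0.3, 2.8]
opening: 0.006
finger_force: 1.4
```

Emit:
servo_tool(plan=[{"ax": 0,"ay": 0,"az": 0,"tx": 0,"ty": 0,"tz": 0.06,"grip": 0},{"ax": 0,"ay": 0,"az": 0,"tx": 0,"ty": 0,"tz": 0.04,"grip": 0},{"ax": 0,"ay": 0,"az": 0,"tx": 0,"ty": 0,"tz": 0,"grip": 0}])

```text
time_s: 14.88
ee_pos: [0.5292, 0.2538, 0.0615]
tool_rot: [180.0, 0.0, 156.7]
ft_force: [-2.8, -2.2, 7.4]
opening: 0.002
finger_force: 3.6
```

Emit:
servo_tool(plan=[{"ax": 0,"ay": 0,"az": 0,"tx": 0,"ty": 0,"tz": 0.04,"grip": 0},{"ax": 0,"ay": 0,"az": 0,"tx": 0,"ty": 0,"tz": 0,"grip": 0}])

```text
time_s: 15.12
ee_pos: [0.5293, 0.2538, 0.0613]
tool_rot: [180.0, -0.0, 156.7]
ft_force: [-6.9, -2.8, 16.3]
opening: 0.003
finger_force: 7.8
```

Hard stop reached: 16 N and no further travel, so the button is fully down. Releasing and drawing clear.

Emit:
servo_tool(plan=[{"ax": 0,"ay": 0,"az": 0,"tx": 0,"ty": 0,"tz": -0.2,"grip": 0},{"ax": 0,"ay": 0,"az": 0,"tx": 0,"ty": 0,"tz": -0.3,"grip": 0},{"ax": 0,"ay": 0,"az": 0,"tx": 0,"ty": 0,"tz": -0.8,"grip": 0},{"ax": 0,"ay": 0,"az": 0,"tx": 0,"ty": 0,"tz": -1,"grip": 0},{"ax": 0,"ay": 0,"az": 0,"tx": 0,"ty": 0,"tz": -1,"grip": 0}])

```text
time_s: 15.75
ee_pos: [0.5291, 0.2539, 0.1434]
tool_rot: [180.0, 0.0, 156.8]
ft_force: [0.1, -0.0, 0.8]
opening: 0.006
finger_force: 0.0
```

Emit:
servo_tool(plan=[{"ax": 0,"ay": 0,"az": 0,"tx": 0,"ty": 0,"tz": -1,"grip": 0},{"ax": 0,"ay": 0,"az": 0,"tx": 0,"ty": 0,"tz": -1,"grip": 0},{"ax": 0,"ay": 0,"az": 0,"tx": 0,"ty": 0,"tz": -0.5,"grip": 0},{"ax": 0,"ay": 0,"az": 0,"tx": 0,"ty": 0,"tz": 0,"grip": 0},{"ax": 0,"ay": 0,"az": 0,"tx": 0,"ty": 0,"tz": 0,"grip": 0}])

```text
time_s: 16.38
ee_pos: [0.5287, 0.2536, 0.2039]
tool_rot: [-179.9, -0.0, 156.8]
ft_force: [-0.2, 0.3, -0.3]
opening: 0.004
finger_force: 0.0
```

```bash
python3 - <<'E'
from h import *
W=cloud(camera("scene"))
for n,x,y,lo in(("cone",.438,-.262,.062),("start",.525,.262,.059),("clear",.495,.326,.059)):
    q=W[(np.hypot(W[...,0]-x,W[...,1]-y)<.033)&(W[...,2]>lo)&(W[...,2]<.08)]
    print(n,len(q),q.mean(0).round(4) if len(q) else "")
s=read_state();print(s["time_s"],s["ee_pos"],s["ft_force"],finish_job())
E
```

```text
cone 77 [ 0.4409 -0.2686  0.0689]
start 116 [0.5333 0.2503 0.0663]
clear 35 [0.5026 0.3262 0.0638]
the job is handed in; nothing more can be done
16.425 [0.52864154 0.2535787  0.20388359] [ 0.34044    -0.70878933  0.66578415] None
```

I held the shut fingers about 25 mm above the tapered cast for about 3 s, then pressed the big button down to its stop (16 N). It came back up, I drew the arm clear, and the job was handed in at 16.4 s.

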